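Line up the games jars by height

TASK

Line the four glass jars up by height on the row of cork coasters: one jar upright in the middle of each coaster, the tallest at the end next to the fan, then ever shorter, the shortest at the far end by the shuttle tube. Do not knock any jar over, and leave the fan and the shuttle tube where they stand.

Things in the scene. Friction and masses are not known exactly. Their poses are not given: they have to be found in the camera images.
- jar_tallest: The tallest of four loose, closed round glass jars with bamboo lids: 110 mm high in all, glass 50 mm and lid 51 mm across, the lid being the top 14 mm (fixed on); a stack of black and white counters inside; about 180 g. Origin: centre of its underside, z up its axis. At the start the four jars stand upright on the shelf in a loose row on the robot's side of the riser, at least 100 mm apart centre to centre, in any order.
- jar_second_tallest: The second tallest of four loose, closed round glass jars with bamboo lids: 90 mm high in all, glass 50 mm and lid 51 mm across, the lid being the top 14 mm (fixed on); steel marbles inside; about 150 g. Origin: centre of its underside, z up its axis. At the start the four jars stand upright on the shelf in a loose row on the robot's side of the riser, at least 100 mm apart centre to centre, in any order.
- jar_second_shortest: The second shortest of four loose, closed round glass jars with bamboo lids: 70 mm high in all, glass 50 mm and lid 51 mm across, the lid being the top 14 mm (fixed on); dark wooden pawns inside; about 120 g. Origin: centre of its underside, z up its axis. At the start the four jars stand upright on the shelf in a loose row on the robot's side of the riser, at least 100 mm apart centre to centre, in any order.
- jar_shortest: The shortest of four loose, closed round glass jars with bamboo lids: 50 mm high in all, glass 50 mm and lid 51 mm across, the lid being the top 14 mm (fixed on); white dice inside; about 90 g. Origin: centre of its underside, z up its axis. At the start the four jars stand upright on the shelf in a loose row on the robot's side of the riser, at least 100 mm apart centre to centre, in any order.
- coaster_a: One of four alike cork coasters, 68 mm across and 4 mm thick, fixed in a straight row (centres 95 mm apart) on a fixed white riser 390 x 100 mm and 12 mm high. Any of the four may have any place in the row. Origin: centre of its underside, which is the riser's top, 12 mm above the shelf; its cork top is 16 mm above the shelf. Its y axis runs along the row, its x axis across it.
- coaster_b: One of four alike cork coasters, 68 mm across and 4 mm thick, fixed in a straight row (centres 95 mm apart) on a fixed white riser 390 x 100 mm and 12 mm high. Any of the four may have any place in the row. Origin: centre of its underside, which is the riser's top, 12 mm above the shelf; its cork top is 16 mm above the shelf. Its y axis runs along the row, its x axis across it.
- coaster_c: One of four alike cork coasters, 68 mm across and 4 mm thick, fixed in a straight row (centres 95 mm apart) on a fixed white riser 390 x 100 mm and 12 mm high. Any of the four may have any place in the row. Origin: centre of its underside, which is the riser's top, 12 mm above the shelf; its cork top is 16 mm above the shelf. Its y axis runs along the row, its x axis across it.
- coaster_d: One of four alike cork coasters, 68 mm across and 4 mm thick, fixed in a straight row (centres 95 mm apart) on a fixed white riser 390 x 100 mm and 12 mm high. Any of the four may have any place in the row. Origin: centre of its underside, which is the riser's top, 12 mm above the shelf; its cork top is 16 mm above the shelf. Its y axis runs along the row, its x axis across it.
- fan: White tabletop fan standing loose beyond one end of the riser (either end), some 180 mm from the nearest coaster's centre: round foot 110 mm across with a black turning knob, round caged head 144 mm across, 217 mm high in all, 1.1 kg. Origin: centre of its underside. Not to be moved.
- shuttle_tube: Black plastic shuttle tube standing loose beyond the other end of the riser: 70 mm across, 168 mm high, 0.12 kg. Origin: centre of its underside. Not to be moved. (An orange whistle and a dark wristband also lie loose on the robot's side of the riser, to the left and right of the jars, 90 mm or more from the nearest jar's centre; they play no part.)

How it is judged:
By the outcome, as a careful person would: the job done as asked, in the order asked, and still so for the second after the job is handed in, with the robot touching nothing.
It also fails if it takes over 102 s, if anything falls off the work surface, if the arm or the gripper's body presses on something with over 40 N, if the wrist force passes 120 N, or if a joint passes its speed limit or range.

ROBOT

A 6-joint arm with a two-finger parallel gripper is mounted at the origin on the work surface. World frame = base frame: x ahead of the robot, y to its left, z up, the work surface at z = 0. Lengths are in mm, angles in rad, forces in N, time in s.
With the tool pointing down it reaches from about 350 to 775 mm from the base axis. Payload 7.3 kg.
Tool frame: the origin (TCP) lies at the centre of the arm's flange, where the gripper is bolted on; the fingertips stand 178 mm ahead of it and the grasp point (between the pads) lies 159 mm ahead of it; z points along the fingers, y is the direction in which the jaws open and shut (so a half turn about z gives the same grasp; the last joint's range is limited). The gripper opens to 92 mm and grips with 3 to 60 N. Pads are 19 mm wide; open, the fingers measure 130 mm over their backs; the gripper's body (75 mm by 190 mm) begins 47 mm behind the grasp point.
Start: joints at [-1.37, 0.342, 1.524, -0, 1.275, -0.146], TCP at [178.462, -493.74, 404.741] pointing down, gripper open.
Joint ranges: [-2.53, 2.53], [-0.77, 2.02], [0.04, 2.7], [-1, 4.14], [0.28, 2.66], [-3.11, 3.11]. Speed limits (rad/s): [2.57, 2.57, 3.14, 3.14, 3.14, 3.14].

INTERFACE

Orientations are given as [roll, pitch, yaw] about the fixed x, y, z axes, in that order (R = Rz(yaw) Ry(pitch) Rx(roll)).
In Python, from plant import get_obs, capture, close_job gives the robot as it stands. The module is installed in compiled form; this text tells all that it offers.
- The arm moves only by the shell command python3 -m pendant 'ROWS'. ROWS is JSON, a list of rows, each a list of 3 entries, a list of its own where there are three numbers: the shift along the tool's x, y, z in m, then the turn, a rotation vector about the tool's x, y, z in rad, then the finger opening in m, from 0 to 0.0918. In form: [[[tx, ty, tz], [wx, wy, wz], fingers], ...]. A call has 1 to 10 rows; each row is the pose to reach, as a shift and turn from the pose commanded when the call began, along the tool's axes at that moment; what a row does not reach only later rows make up. A row lasts 1/12 s, in which the tool goes at most 41.7 mm and 7.16 degrees, less where a joint would pass 70% of its speed; a pose out of reach is approached as far as the arm can. A call with a gripper value outside its range is refused whole. The fingers move at their own pace and stop on an object; the grip force is fixed at half the most. Time passes only in rows, so rows that repeat a pose let the fingers close. It gives the time, the measured TCP pose, the force and the opening at its end, in the units of the state.
- get_obs(): the state, without advancing time (a new reading comes with each control period).
- capture(name): name is "scene" or "top"; returns a dict with "color" (384x512x3 uint8, red, green, blue), "mtx" (3x3 intrinsics, pixels), "rvec" (rotation vector, rad) and "tvec" (3), from world to camera coordinates, as OpenCV has them. Camera axes: x right, y down, z forward; pixel columns grow to the right and rows downward; lengths in mm; the calibration is good to about 2 mm. A picture is of the moment at which its call begins. There is no depth.
- close_job(): hands the job in, once; it reports no verdict.
The state is a dict: "time": time; "joint_positions": joint angles; "dq": joint speeds; "tau": joint torques, N m; "tool_pos": TCP position; "tcp_rot": TCP orientation; "contact_force": force on the tool from outside, world axes, zero at the start; "moment": the same for the moment, N m; "grip_width": finger opening in mm.
Only numpy, scipy, OpenCV 4.12 (cv2) and the standard library are available. Lean on these libraries where they do the work, as an engineer would, in place of code of your own. Each camera call takes 0.05 s, during which the arm holds its last target. There are 200 camera calls.

## Working session

There is one attempt and no reset: what is moved stays moved. The work goes in short steps, Python scripts to look and compute and a shell command to move; the robot and the scene stay as the last step left them, time stands still between calls to the robot, and variables do not carry over. Pictures are saved under pics/ and viewed, about 12 in all and at most 16, crops included, and the job is handed in when it is done.

```bash
mkdir -p pics; python3 - <<'E'
from plant import *
import cv2
print(get_obs())
for n in("scene","top"):
    c=capture(n); cv2.imwrite(f"pics/{n}0.png",c["color"][:,:,::-1]); print(n,c["mtx"].tolist(),c["rvec"],c["tvec"])
E
```

```text
{'time': 0.0, 'joint_positions': array([-1.36998767e+00,  3.42685644e-01,  1.52500108e+00, -7.22842397e-07,
        1.27539125e+00, -1.46020668e-01]), 'dq': array([ 7.95221357e-04,  6.88558523e-04, -1.29711009e-03,  9.57312945e-05,
       -1.24839043e-03,  7.39834183e-04]), 'tau': array([-1.30491750e-03, -4.31244493e+01, -2.44221246e+01,  7.18543888e-02,
        5.60489588e-02, -1.29753853e-04]), 'tool_pos': array([ 178.43991609, -493.60011567,  404.069571  ]), 'tcp_rot': array([-3.14012304e+00, -2.15433596e-04,  3.46829380e-01]), 'contact_force': array([0.07605176, 0.49426969, 0.64430707]), 'moment': array([-0.00831295, -0.04492465,  0.01283353]), 'grip_width': 92.08430784455977}
scene [[346.72979156005516, 0.0, 251.21251905772866], [0.0, 346.72979156005516, 191.88013627747745], [0.0, 0.0, 1.0]] [ 1.61702757  1.8379481  -0.8141336 ] [  73.58780795 -331.6507366  1443.58864537]
top [[469.30123151674184, 0.0, 250.87253553871034], [0.0, 469.30123151674184, 194.4042585664138], [0.0, 0.0, 1.0]] [ 2.16291422 -2.10114329  0.20588587] [ -10.61522123  576.46155136 1107.89400682]
```

View pics/scene0.png

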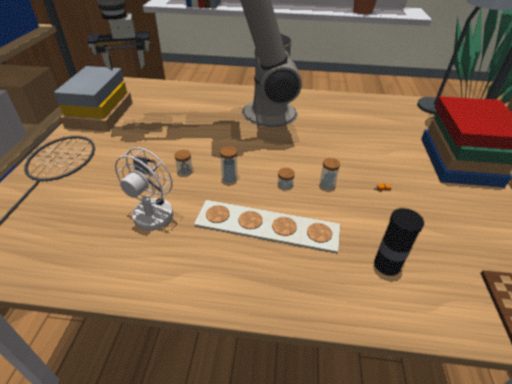

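View pics/top0.png

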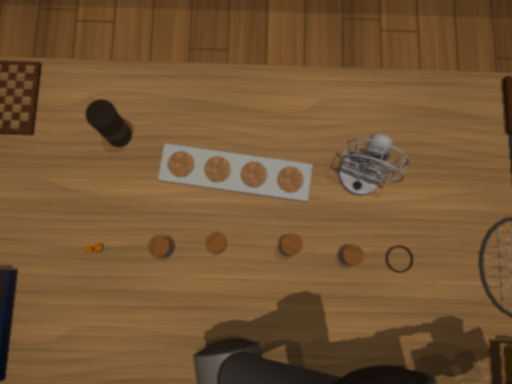

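The top view shows the fan at right (360,180) and the tube at left (108,122). The coasters run from (180,164) to (290,179). Jar lids are at about (160,246), (216,242), (290,244) and (350,255). In the scene view the tallest jar is at (229,165) and the shortest at (286,178).

```bash
cat > h.py <<'E'
import numpy as np, cv2
from plant import *
def ray(c,uv,z):
    R=cv2.Rodrigues(c["rvec"])[0]; C=-R.T@c["tvec"]
    d=R.T@np.linalg.inv(c["mtx"])@np.array([*uv,1.]); return (C+d*(z-C[2])/d[2])[:2]
def proj(c,p): return cv2.projectPoints(np.array([p],float),c["rvec"],c["tvec"],c["mtx"],None)[0].ravel()
def blob(c,uv,r=22,dh=6):
    "ellipse-ish blob of orange-brown colour about uv"
    h=cv2.cvtColor(c["color"],cv2.COLOR_RGB2LAB).astype(float)
    u,v=map(int,uv); ref=np.median(h[v-2:v+3,u-2:u+3].reshape(-1,3),0)
    m=(np.abs(h[...,1]-ref[1])<dh)&(np.abs(h[...,2]-ref[2])<10)&(np.abs(h[...,0]-ref[0])<40)
    k=np.zeros(m.shape,np.uint8); cv2.circle(k,(u,v),r,1,-1)
    n,l,s,ce=cv2.connectedComponentsWithStats((m*k).astype(np.uint8))
    i=l[v,u]; return ce[i],s[i]
E
python3 - <<'E'
from h import *
t=capture("top"); s=capture("scene")
for uv,z in [((160,246),90),((216,242),50),((290,244),110),((350,255),70)]:
    ce,st=blob(t,uv); p=ray(t,ce,z); print("jar",z,ce.round(1),st,p.round(1),"scene top",proj(s,[*p,z]).round(1),"bottom",proj(s,[*p,0]).round(1))
for uv in [(180,164),(217,169),(253,174),(290,179)]:
    ce,st=blob(t,uv,dh=9); print("coaster",ce.round(1),st,ray(t,ce,16).round(1))
w=np.hstack([cv2.resize(t["color"][130:280,130:390],None,fx=3,fy=3)]); cv2.imwrite("pics/t1.png",w[:,:,::-1])
cv2.imwrite("pics/s1.png",cv2.resize(s["color"][130:260,110:360],None,fx=3,fy=3)[:,:,::-1])
E
```

```text
jar 90 [156.4 244.2] [140 232  30  25 463] [444.6 223.8] scene top [332.7 162.7] bottom [327.9 185.7]
jar 50 [214.5 241.1] [200 230  27  23 419] [458.9  91.2] scene top [286.9 172.4] bottom [285.6 184.9]
jar 110 [293.9 243.1] [281 229  32  28 503] [454.9 -95.8] scene top [226.2 150.5] bottom [227.4 178.9]
jar 70 [354.9 253.6] [343 242  29  25 443] [ 437.2 -245.9] scene top [180.6 153.9] bottom [183.2 171.5]
coaster [180.4 163.6] [168 152  26  24 480] [658.4 189.5]
coaster [217.  168.6] [205 156  25  26 494] [647.9  94.8]
coaster [253.4 173.8] [241 162  26  25 487] [637.2   0.7]
coaster [290.1 178.9] [278 167  25  25 489] [626.6 -93.8]
```

View pics/s1.png

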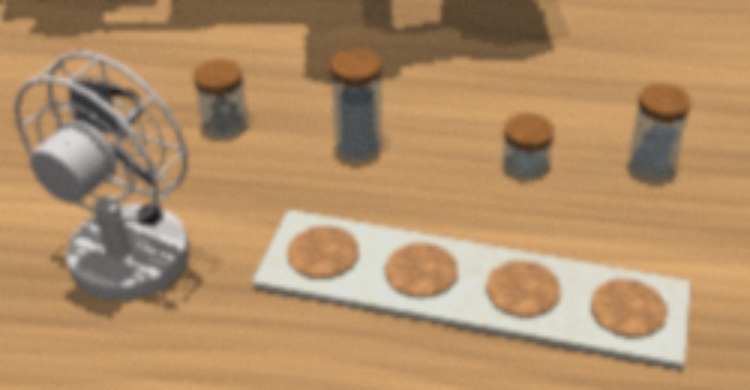

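View pics/t1.png

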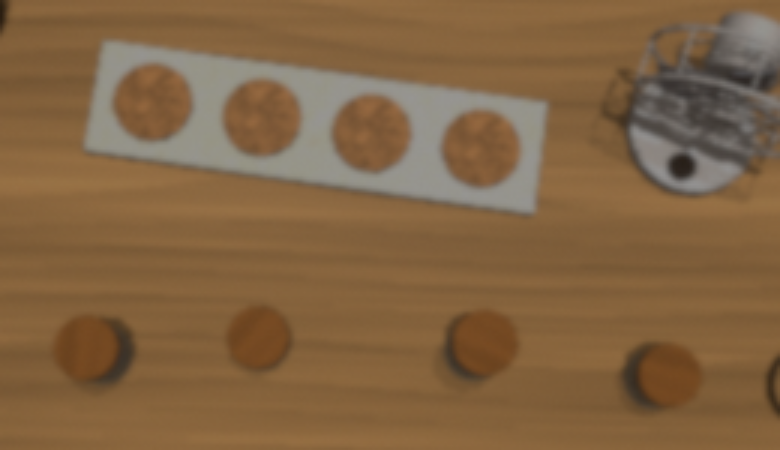

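```bash
cat >> h.py <<'E'
YAW=1.459
def lid(c,uv,z,dia=51):
    "fit lid disc (known size) about uv: maximise gradient of redness along projected circle"
    lab=cv2.cvtColor(c["color"],cv2.COLOR_RGB2LAB).astype(np.float32); b=cv2.GaussianBlur(lab[...,1]-0.5*lab[...,0],(0,0),.7)
    a=np.linspace(0,2*np.pi,72,endpoint=False); p0=ray(c,uv,z); best=None
    def s(p,r):
        P=np.c_[p[0]+r*np.cos(a),p[1]+r*np.sin(a),np.full(72,z)]
        q=cv2.projectPoints(P,c["rvec"],c["tvec"],c["mtx"],None)[0].reshape(-1,2).astype(np.float32)
        return cv2.remap(b,q[:,0],q[:,1],cv2.INTER_LINEAR).ravel()
    for dx in np.arange(-16,16.1,1):
        for dy in np.arange(-16,16.1,1):
            p=p0+[dx,dy]; v=np.clip(s(p,dia/2-3)-s(p,dia/2+3),-3,12).mean()
            if best is None or v>best[0]: best=(v,p)
    return best
def go(x,y,z):
    "shift in tool axes (m) from measured pose to TCP target, and turn about tool z"
    from scipy.spatial.transform import Rotation as Ro
    o=get_obs(); R=Ro.from_euler("xyz",o["tcp_rot"]).as_matrix()
    T=Ro.from_euler("xyz",[np.pi,0,YAW]).as_matrix()
    print("t",round(o["time"],2),"tcp",o["tool_pos"].round(1),"F",o["contact_force"].round(1),"w",round(o["grip_width"],1),
     "shift",(R.T@(np.array([x,y,z])-o["tool_pos"])/1000).round(4),"turn",Ro.from_matrix(R.T@T).as_rotvec().round(3))
E
python3 - <<'E'
from h import *
t=capture("top"); im=t["color"].copy()
for uv,z in [((159,246),90),((216,242.5),50),((291.5,244),110),((352,254.5),70)]:
    v,p=lid(t,uv,z); print(z,v,p.round(1))
    a=np.linspace(0,6.28,60); 
    for h,col in((z,(0,255,0)),(0,(0,0,255))):
        q=cv2.projectPoints(np.c_[p[0]+25.5*np.cos(a),p[1]+25.5*np.sin(a),0*a+h],t["rvec"],t["tvec"],t["mtx"],None)[0]
        if h==z: Q=q
    im=cv2.polylines(im,[np.round(Q*16).astype(np.int32)],True,(0,255,0),1,cv2.LINE_8,4) 
cv2.imwrite("pics/t2.png",cv2.resize(im[220:280,130:390],None,fx=3,fy=3,interpolation=0)[:,:,::-1])
go(437,-246,380)
E
```

```text
90 7.4763317 [441.6 216.6]
50 11.04532 [455.7  87.4]
110 9.691432 [451.6 -86.2]
70 8.004812 [ 433.9 -236.9]
t 0.25 tcp [ 178.4 -493.7  404.4] F [-0.4 -0.4  0.4] w 91.7 shift [ 0.3273 -0.1451  0.0245] turn [-1.000e-03 -0.000e+00 -1.112e+00]
```

View pics/t2.png

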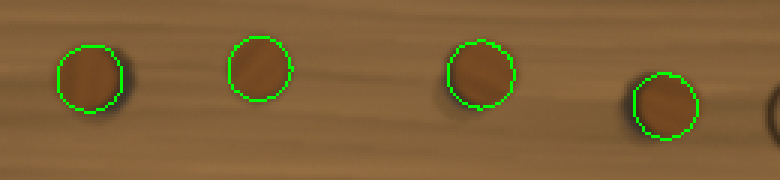

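```bash
python3 -m pendant '[[[0.327,-0.154,0.06],[0,0,-1.112],0.0918],[[0.327,-0.154,0.06],[0,0,-1.112],0.0918],[[0.327,-0.154,0.06],[0,0,-1.112],0.0918],[[0.327,-0.154,0.06],[0,0,-1.112],0.0918],[[0.327,-0.154,0.06],[0,0,-1.112],0.0918],[[0.327,-0.154,0.06],[0,0,-1.112],0.0918],[[0.327,-0.154,0.06],[0,0,-1.112],0.0918],[[0.327,-0.154,0.06],[0,0,-1.112],0.0918],[[0.327,-0.154,0.06],[0,0,-1.112],0.0918],[[0.327,-0.154,0.06],[0,0,-1.112],0.0918]]'; python3 -c "
from h import *
go(434,-238,197)"
```

```text
time: 1.08
tool_pos: [436.4, -233.7, 343.7]
tcp_rot: [-3.141, -0.002, 1.47]
contact_force: [-0.8, 1.3, 0.2]
grip_width: 91.8
t 1.08 tcp [ 436.4 -233.7  343.7] F [-0.8  1.3  0.2] w 91.8 shift [-0.0048 -0.0019  0.1466] turn [-0.    -0.002  0.011]
```

```bash
python3 -m pendant '[[[0,0,0.02],[0,0,0],0.0918],[[0,0,0.06],[0,0,0],0.0918],[[0,0,0.1],[0,0,0],0.0918],[[0,0,0.13],[0,0,0],0.0918],[[0,0,0.147],[0,0,0],0.0918],[[0,0,0.147],[0,0,0],0.0918],[[0,0,0.147],[0,0,0],0.03],[[0,0,0.147],[0,0,0],0.03],[[0,0,0.147],[0,0,0],0.03],[[0,0,0.147],[0,0,0],0.03]]'; python3 -c "
from h import *
go(434,-238,197)"
```

```text
time: 1.92
tool_pos: [434.0, -238.2, 199.2]
tcp_rot: [3.139, 0.002, 1.459]
contact_force: [0.6, -0.4, 0.6]
grip_width: 69.7
t 1.92 tcp [ 434.  -238.2  199.2] F [ 0.6 -0.4  0.6] w 69.7 shift [ 0.0002 -0.      0.0022] turn [ 0.003  0.002 -0.   ]
```

```bash
python3 -m pendant '[[[0,0,0],[0,0,0],0.03],[[0,0,0],[0,0,0],0.03],[[0,0,0],[0,0,0],0.03],[[0,0,0],[0,0,0],0.03],[[0,0,0],[0,0,0],0.03],[[0,0,-0.01],[0,0,0],0.03],[[0,0,-0.03],[0,0,0],0.03]]'
```

```text
time: 2.5
tool_pos: [432.7, -237.1, 226.4]
tcp_rot: [-3.136, -0.003, 1.459]
contact_force: [-0.2, -1.3, -0.7]
grip_width: 50.0
```

```bash
python3 -m pendant '[[[0,0,-0.03],[0,0,0],0.03],[[0,0,-0.065],[0,0,0],0.03],[[0,0,-0.1],[0,0,0],0.03],[[0.02,0.01,-0.112],[0,0,0],0.03],[[0.05,0.025,-0.112],[0,0,0],0.03],[[0.085,0.042,-0.112],[0,0,0],0.03],[[0.12,0.06,-0.112],[0,0,0],0.03],[[0.155,0.077,-0.112],[0,0,0],0.03],[[0.19,0.094,-0.112],[0,0,0],0.03],[[0.225,0.112,-0.112],[0,0,0],0.03]]'; python3 -m pendant '[[[0.035,0.017,0],[0,0,0],0.03],[[0.07,0.035,0],[0,0,0],0.03],[[0.1,0.05,0],[0,0,0],0.03],[[0.1225,0.06,0],[0,0,0],0.03],[[0.1295,0.0638,0],[0,0,0],0.03],[[0.1295,0.0638,0],[0,0,0],0.03],[[0.1295,0.0638,0],[0,0,0],0.03]]';python3 -c "
from h import *
go(647.9,94.8,214.5)"
```

```text
time: 3.33
tool_pos: [570.2, -24.8, 339.9]
tcp_rot: [-3.14, 0.0, 1.459]
contact_force: [-0.1, -1.1, -1.2]
grip_width: 50.2
time: 3.92
tool_pos: [647.5, 94.5, 339.3]
tcp_rot: [-3.14, 0.001, 1.459]
contact_force: [-0.5, -0.7, -1.0]
grip_width: 50.1
t 3.92 tcp [647.5  94.5 339.3] F [-0.5 -0.7 -1. ] w 50.1 shift [0.0004 0.0006 0.1248] turn [-0.002  0.001  0.   ]
```

```bash
python3 -m pendant '[[[0,0,0.03],[0,0,0],0.03],[[0,0,0.065],[0,0,0],0.03],[[0,0,0.095],[0,0,0],0.03],[[0,0,0.115],[0,0,0],0.03],[[0,0,0.122],[0,0,0],0.03],[[0,0,0.125],[0,0,0],0.03],[[0,0,0.126],[0,0,0],0.03],[[0,0,0.126],[0,0,0],0.03]]'
```

```text
time: 4.58
tool_pos: [648.3, 94.2, 215.2]
tcp_rot: [3.139, -0.0, 1.458]
contact_force: [-0.0, 0.2, -1.3]
grip_width: 50.0
```

```bash
python3 -m pendant '[[[0,0,0],[0,0,0],0.07],[[0,0,0],[0,0,0],0.0918],[[0,0,0],[0,0,0],0.0918],[[0,0,0],[0,0,0],0.0918],[[0,0,0],[0,0,0],0.0918],[[0,0,-0.02],[0,0,0],0.0918],[[0,0,-0.06],[0,0,0],0.0918],[[0,0,-0.1],[0,0,0],0.0918],[[0,0,-0.126],[0,0,0],0.0918],[[0,0,-0.126],[0,0,0],0.0918]]'
```

```text
time: 5.42
tool_pos: [649.0, 95.1, 347.3]
tcp_rot: [3.129, -0.002, 1.459]
contact_force: [0.4, 0.8, 0.5]
grip_width: 91.4
```

```bash
python3 -c "
from h import *
import cv2
t=capture('top'); cv2.imwrite('pics/t3.png',t['color'][:,:,::-1])"
python3 -m pendant '[[[-0.006,-0.04,0],[0,0,0],0.0918],[[-0.012,-0.08,0],[0,0,0],0.0918],[[-0.018,-0.12,0],[0,0,0],0.0918],[[-0.024,-0.16,0],[0,0,0],0.0918],[[-0.0288,-0.185,0],[0,0,0],0.0918],[[-0.0288,-0.19,0.01],[0,0,0],0.0918],[[-0.0288,-0.19,0.04],[0,0,0],0.0918],[[-0.0288,-0.19,0.08],[0,0,0],0.0918],[[-0.0288,-0.19,0.12],[0,0,0],0.0918],[[-0.0288,-0.19,0.145],[0,0,0],0.0918]]'; python3 -m pendant '[[[0,0,0.0057],[0,0,0],0.08],[[0,0,0.0057],[0,0,0],0.03],[[0,0,0.0057],[0,0,0],0.03],[[0,0,0.0057],[0,0,0],0.03],[[0,0,0.0057],[0,0,0],0.03],[[0,0,0.0057],[0,0,0],0.03],[[0,0,0.0057],[0,0,0],0.03],[[0,0,0.0057],[0,0,0],0.03],[[0,0,0.0057],[0,0,0],0.03],[[0,0,0.0057],[0,0,0],0.03]]'
```

```text
time: 6.3
tool_pos: [454.1, 87.4, 191.1]
tcp_rot: [-3.137, 0.001, 1.459]
contact_force: [-0.0, -0.2, 0.7]
grip_width: 91.6
time: 7.13
tool_pos: [456.5, 87.5, 190.1]
tcp_rot: [3.139, -0.0, 1.459]
contact_force: [-0.4, -1.3, 8.1]
grip_width: 49.8
```

View pics/t3.png

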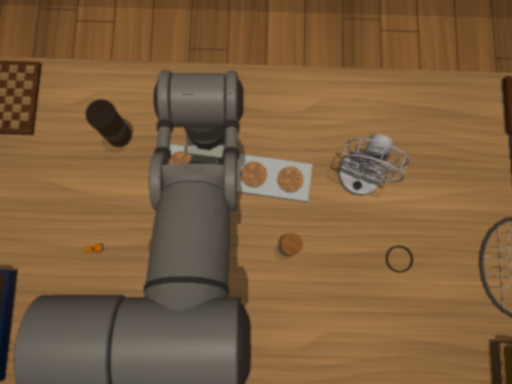

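```bash
python3 -m pendant '[[[0,0,-0.02],[0,0,0],0.03],[[0,0,-0.055],[0,0,0],0.03],[[0,0,-0.09],[0,0,0],0.03],[[0,0,-0.125],[0,0,0],0.03],[[0.014,0.02,-0.13],[0,0,0],0.03],[[0.035,0.052,-0.13],[0,0,0],0.03],[[0.056,0.084,-0.13],[0,0,0],0.03],[[0.077,0.117,-0.13],[0,0,0],0.03],[[0.1,0.152,-0.13],[0,0,0],0.03],[[0.118,0.18,-0.13],[0,0,0],0.03]]'; python3 -m pendant '[[[0.0061,0.0098,0],[0,0,0],0.03],[[0.0061,0.0098,0],[0,0,0],0.03],[[0.0061,0.0098,0.03],[0,0,0],0.03],[[0.0061,0.0098,0.06],[0,0,0],0.03],[[0.0061,0.0098,0.09],[0,0,0],0.03],[[0.0061,0.0098,0.106],[0,0,0],0.03],[[0.0061,0.0098,0.112],[0,0,0],0.03],[[0.0061,0.0098,0.114],[0,0,0],0.03],[[0.0061,0.0098,0.114],[0,0,0],0.03]]'
```

```text
time: 7.97
tool_pos: [649.6, 185.9, 319.0]
tcp_rot: [3.141, -0.0, 1.459]
contact_force: [0.5, -0.7, -1.0]
grip_width: 50.3
time: 8.72
tool_pos: [657.3, 189.1, 205.8]
tcp_rot: [-3.14, 0.001, 1.459]
contact_force: [-0.5, -0.1, -0.3]
grip_width: 50.3
```

```bash
python3 -m pendant '[[[0,0,0],[0,0,0],0.07],[[0,0,0],[0,0,0],0.0918],[[0,0,0],[0,0,0],0.0918],[[0,0,0],[0,0,0],0.0918],[[0,0,0],[0,0,0],0.0918],[[0,0,-0.02],[0,0,0],0.0918],[[0,0,-0.06],[0,0,0],0.0918],[[0,0,-0.1],[0,0,0],0.0918],[[0,0,-0.12],[0,0,0],0.0918],[[0.001,-0.035,-0.12],[0,0,0],0.0918]]'; python3 -m pendant '[[[0,-0.04,0],[0,0,0],0.0918],[[0.001,-0.08,0],[0,0,0],0.0918],[[0.0017,-0.12,0],[0,0,0],0.0918],[[0.0017,-0.155,0],[0,0,0],0.0918],[[0.0017,-0.178,0],[0,0,0],0.0918],[[0.0017,-0.1835,0],[0,0,0],0.0918],[[0.0017,-0.1835,0],[0,0,0],0.0918]]'; python3 -c "
from h import *
go(441.6,216.6,214)
import cv2
t=capture('scene'); cv2.imwrite('pics/s3.png',cv2.resize(t['color'][100:300,100:450],None,fx=2,fy=2)[:,:,::-1])"
```

```text
time: 9.55
tool_pos: [628.6, 193.5, 331.8]
tcp_rot: [3.124, -0.004, 1.456]
contact_force: [0.5, 0.1, 1.2]
grip_width: 91.7
time: 10.13
tool_pos: [440.7, 217.0, 325.6]
tcp_rot: [3.141, -0.0, 1.46]
contact_force: [-0.0, -0.3, 0.7]
grip_width: 92.0
t 10.13 tcp [440.7 217.  325.6] F [-0.  -0.3  0.7] w 92.0 shift [-0.0003  0.0009  0.1116] turn [ 0.001 -0.     0.001]
```

View pics/s3.png

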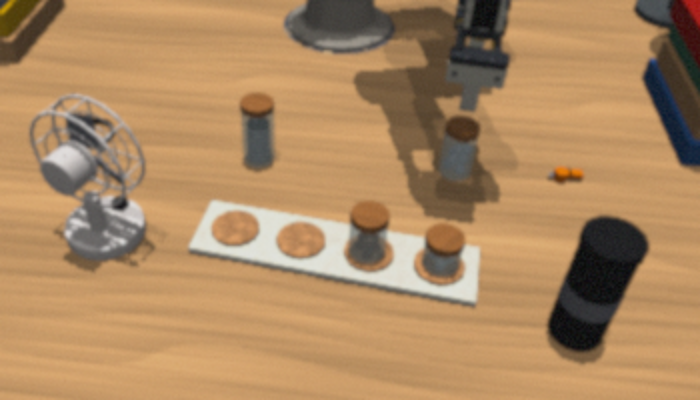

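The picture shows two jars upright on coasters, at (370,235) and (442,250). The gripper is above the 90 mm jar at (460,150).

```bash
python3 -m pendant '[[[0,0,0.03],[0,0,0],0.0918],[[0,0,0.07],[0,0,0],0.0918],[[0,0,0.1],[0,0,0],0.0918],[[0,0,0.111],[0,0,0],0.0918],[[0,0,0.111],[0,0,0],0.06],[[0,0,0.111],[0,0,0],0.03],[[0,0,0.111],[0,0,0],0.03],[[0,0,0.111],[0,0,0],0.03],[[0,0,0.111],[0,0,0],0.03],[[0,0,0.111],[0,0,0],0.03]]'; python3 -m pendant '[[[0,0,0],[0,0,0],0.03],[[0,0,0],[0,0,0],0.03],[[0,0,0],[0,0,0],0.03],[[0,0,0],[0,0,0],0.03],[[0,0,-0.02],[0,0,0],0.03],[[0,0,-0.055],[0,0,0],0.03],[[0,0,-0.09],[0,0,0],0.03],[[0,0,-0.125],[0,0,0],0.03],[[0,0,-0.13],[0,0,0],0.03]]'
```

```text
time: 11.02
tool_pos: [441.9, 216.8, 214.9]
tcp_rot: [3.14, -0.001, 1.459]
contact_force: [-0.8, -0.2, -0.7]
grip_width: 56.4
time: 11.77
tool_pos: [442.4, 217.1, 349.3]
tcp_rot: [3.134, -0.004, 1.459]
contact_force: [1.4, 0.1, -1.0]
grip_width: 49.8
```

```bash
python3 -m pendant '[[[-0.018,0.02,0],[0,0,0],0.03],[[-0.04,0.045,0],[0,0,0],0.03],[[-0.064,0.073,0],[0,0,0],0.03],[[-0.088,0.1,0],[0,0,0],0.03],[[-0.112,0.127,0],[0,0,0],0.03],[[-0.136,0.154,0],[0,0,0],0.03],[[-0.16,0.181,0],[0,0,0],0.03],[[-0.18,0.204,0],[0,0,0],0.03],[[-0.1926,0.2185,0],[0,0,0],0.03],[[-0.1926,0.2185,0],[0,0,0],0.03]]'; python3 -m pendant '[[[0,0,0],[0,0,0],0.03],[[0,0,0.03],[0,0,0],0.03],[[0,0,0.06],[0,0,0],0.03],[[0,0,0.09],[0,0,0],0.03],[[0,0,0.106],[0,0,0],0.03],[[0,0,0.112],[0,0,0],0.03],[[0,0,0.114],[0,0,0],0.03],[[0,0,0.114],[0,0,0],0.03]]'
```

```text
time: 12.6
tool_pos: [638.9, -2.6, 342.0]
tcp_rot: [-3.141, 0.001, 1.455]
contact_force: [-0.9, -0.4, -2.0]
grip_width: 49.7
time: 13.27
tool_pos: [636.1, 2.2, 230.2]
tcp_rot: [-3.139, -0.0, 1.46]
contact_force: [0.1, 0.3, -1.1]
grip_width: 49.7
```

```bash
python3 -m pendant '[[[0,0,0],[0,0,0],0.07],[[0,0,0],[0,0,0],0.0918],[[0,0,0],[0,0,0],0.0918],[[0,0,0],[0,0,0],0.0918],[[0,0,0],[0,0,0],0.0918],[[0,0,-0.02],[0,0,0],0.0918],[[0,0,-0.06],[0,0,0],0.0918],[[0,0,-0.1],[0,0,0],0.0918],[[0,0,-0.12],[0,0,0],0.0918],[[0,0,-0.12],[0,0,0],0.0918]]'; python3 -m pendant '[[[-0.02,-0.03,0],[0,0,0],0.0918],[[-0.04,-0.064,0],[0,0,0],0.0918],[[-0.06,-0.097,0],[0,0,0],0.0918],[[-0.08,-0.13,0],[0,0,0],0.0918],[[-0.1,-0.162,0],[0,0,0],0.0918],[[-0.108,-0.1746,0],[0,0,0],0.0918],[[-0.108,-0.1746,0],[0,0,0],0.0918],[[-0.108,-0.1746,0],[0,0,0],0.0918]]'; python3 -c "
from h import *
go(451.6,-87,229)
import cv2
t=capture('scene'); cv2.imwrite('pics/s4.png',cv2.resize(t['color'][100:300,100:450],None,fx=2,fy=2)[:,:,::-1])"
```

```text
time: 14.1
tool_pos: [638.1, 0.8, 356.4]
tcp_rot: [3.131, 0.0, 1.459]
contact_force: [0.4, 0.3, 0.4]
grip_width: 92.0
time: 14.77
tool_pos: [451.4, -87.2, 349.9]
tcp_rot: [3.141, -0.0, 1.457]
contact_force: [-0.8, -0.3, 0.2]
grip_width: 92.0
t 14.77 tcp [451.4 -87.2 349.9] F [-0.8 -0.3  0.2] w 92.0 shift [3.000e-04 1.000e-04 1.209e-01] turn [ 0.    -0.    -0.002]
```

View pics/s4.png

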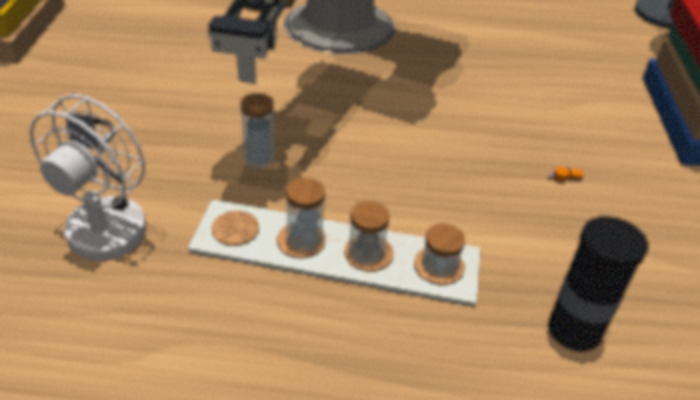

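Three jars are upright on their coasters. The second tallest, base (304,240), sits slightly right of its coaster's centre, so I'll check it later. Next is the tallest.

```bash
python3 -m pendant '[[[0,0,0.03],[0,0,0],0.0918],[[0,0,0.07],[0,0,0],0.0918],[[0,0,0.105],[0,0,0],0.0918],[[0,0,0.121],[0,0,0],0.0918],[[0,0,0.121],[0,0,0],0.06],[[0,0,0.121],[0,0,0],0.03],[[0,0,0.121],[0,0,0],0.03],[[0,0,0.121],[0,0,0],0.03],[[0,0,0.121],[0,0,0],0.03],[[0,0,0.121],[0,0,0],0.03]]'; python3 -m pendant '[[[0,0,0],[0,0,0],0.03],[[0,0,0],[0,0,0],0.03],[[0,0,0],[0,0,0],0.03],[[0,0,0],[0,0,0],0.03],[[0,0,-0.02],[0,0,0],0.03],[[0,0,-0.055],[0,0,0],0.03],[[0,0,-0.09],[0,0,0],0.03],[[0,0,-0.115],[0,0,0],0.03],[[0,0,-0.12],[0,0,0],0.03]]'
```

```text
time: 15.65
tool_pos: [452.0, -87.0, 230.0]
tcp_rot: [3.139, 0.001, 1.459]
contact_force: [-0.2, -0.6, 0.0]
grip_width: 56.3
time: 16.4
tool_pos: [452.1, -87.1, 352.8]
tcp_rot: [3.135, 0.002, 1.459]
contact_force: [0.8, 0.2, -1.6]
grip_width: 49.6
```

```bash
python3 -m pendant '[[[0.002,0.02,0],[0,0,0],0.03],[[0.004,0.045,0],[0,0,0],0.03],[[0.006,0.075,0],[0,0,0],0.03],[[0.008,0.105,0],[0,0,0],0.03],[[0.01,0.135,0],[0,0,0],0.03],[[0.012,0.16,0],[0,0,0],0.03],[[0.0128,0.1747,0],[0,0,0],0.03],[[0.0128,0.1747,0],[0,0,0],0.03],[[0.0128,0.1747,0],[0,0,0],0.03]]'; python3 -m pendant '[[[0,0,0.02],[0,0,0],0.03],[[0,0,0.05],[0,0,0],0.03],[[0,0,0.08],[0,0,0],0.03],[[0,0,0.096],[0,0,0],0.03],[[0,0,0.102],[0,0,0],0.03],[[0,0,0.104],[0,0,0],0.03],[[0,0,0.104],[0,0,0],0.03],[[0,0,0.104],[0,0,0],0.03]]'; python3 -m pendant '[[[0,0,0],[0,0,0],0.07],[[0,0,0],[0,0,0],0.0918],[[0,0,0],[0,0,0],0.0918],[[0,0,0],[0,0,0],0.0918],[[0,0,0],[0,0,0],0.0918],[[0,0,-0.02],[0,0,0],0.0918],[[0,0,-0.06],[0,0,0],0.0918],[[0,0,-0.1],[0,0,0],0.0918],[[0,0,-0.1],[0,0,0],0.0918],[[0,0,-0.1],[0,0,0],0.0918]]'
```

```text
time: 17.15
tool_pos: [626.4, -93.7, 346.7]
tcp_rot: [-3.137, -0.0, 1.459]
contact_force: [-0.9, 0.3, -2.5]
grip_width: 49.7
time: 17.82
tool_pos: [625.8, -93.7, 245.5]
tcp_rot: [-3.141, 0.0, 1.459]
contact_force: [-0.6, 0.0, -2.2]
grip_width: 49.7
time: 18.65
tool_pos: [627.1, -93.8, 348.1]
tcp_rot: [3.135, 0.001, 1.459]
contact_force: [-0.1, -0.4, -1.5]
grip_width: 91.9
```

```bash
python3 -m pendant '[[[-0.02,-0.04,0],[0,0,0],0.0918],[[-0.05,-0.08,0],[0,0,0],0.0918],[[-0.08,-0.12,0],[0,0,0],0.0918],[[-0.1,-0.16,0],[0,0,0],0.0918],[[-0.12,-0.2,0],[0,0,0],0.0918],[[-0.15,-0.22,0],[0,0,0],0.0918],[[-0.19,-0.23,0],[0,0,0],0.0918],[[-0.23,-0.23,0],[0,0,0],0.0918],[[-0.27,-0.23,0],[0,0,0],0.0918],[[-0.3,-0.23,0],[0,0,0],0.0918]]'; python3 - <<'E'
from h import *
t=capture("top"); s=capture("scene"); im=t["color"].copy(); a=np.linspace(0,6.28,60)
for (x,y),h in zip([(626.6,-93.8),(637.2,.7),(647.9,94.8),(658.4,189.5)],[110,90,70,50]):
    v,p=lid(t,proj(t,[x,y,16+h]),16+h); print(h,v,p.round(1),"offset",(p-[x,y]).round(1))
cv2.imwrite("pics/t5.png",cv2.resize(t["color"][100:270,80:420],None,fx=2.2,fy=2.2)[:,:,::-1])
cv2.imwrite("pics/s5.png",cv2.resize(s["color"][130:280,110:440],None,fx=2.4,fy=2.4)[:,:,::-1])
E
```

```text
time: 19.48
tool_pos: [363.2, -367.6, 344.1]
tcp_rot: [-3.14, -0.001, 1.458]
contact_force: [1.3, -0.1, 1.2]
grip_width: 91.6
110 8.775235 [621.6 -93.8] offset [-5. -0.]
90 9.7313595 [631.2   4.7] offset [-6.  4.]
70 9.946105 [640.9  89.8] offset [-7. -5.]
50 10.84179 [650.4 186.5] offset [-8. -3.]
```

View pics/s5.png

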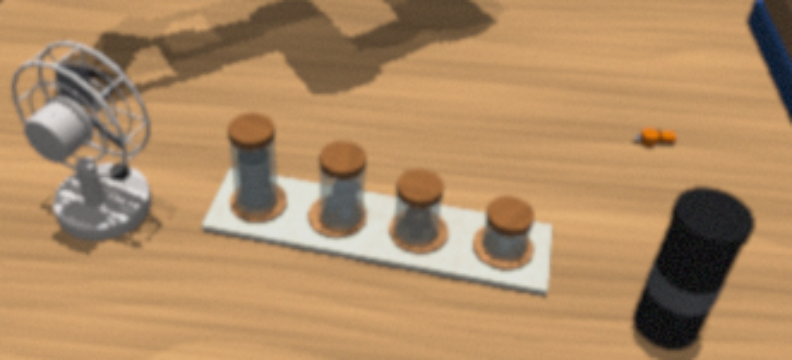

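View pics/t5.png

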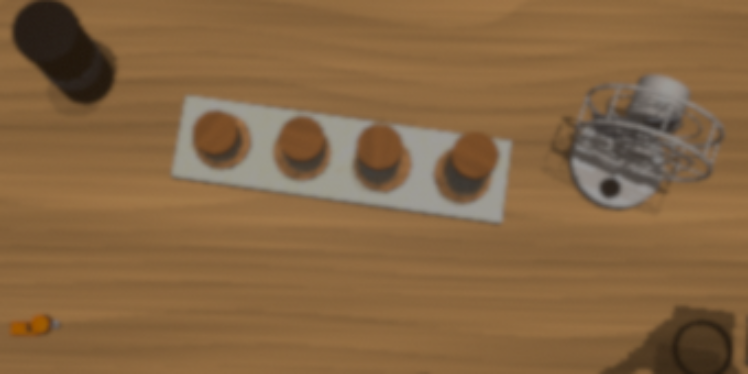

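Order and uprightness look right, but the top-view lid fit suggests the jars are 5–8 mm off centre. I'll cross-check with overlays and the scene camera.

```bash
python3 - <<'E'
from h import *
out=[]
C=[(626.6,-93.8),(637.2,.7),(647.9,94.8),(658.4,189.5)]; a=np.linspace(0,6.28,90)
for n in("top","scene"):
    c=capture(n); c0=dict(c,color=cv2.imread(f"pics/{n}0.png")[:,:,::-1].copy()); big=cv2.resize(c["color"],None,fx=5,fy=5,interpolation=cv2.INTER_CUBIC)
    for xy,h in zip(C,[110,90,70,50]):
        vc,pc=lid(c0,proj(c0,[*xy,16]),16,68); vl,pl=lid(c,proj(c,[*pc,16+h]),16+h)
        print(n,h,"coaster",pc.round(1),round(vc,1),"lid",pl.round(1),round(vl,1),"off",(pl-pc).round(1))
        for p,z,r,col in((xy,16,34,(0,255,255)),(pl,16+h,25.5,(0,255,0)),(xy,16+h,25.5,(255,0,255))):
            q=cv2.projectPoints(np.c_[p[0]+r*np.cos(a),p[1]+r*np.sin(a),0*a+z],c["rvec"],c["tvec"],c["mtx"],None)[0]*5+2
            cv2.polylines(big,[q.astype(np.int32)],True,col,1)
    x0,y0=(160,140) if n=="top" else (195,170)
    out.append(big[y0*5:y0*5+300,x0*5:x0*5+780])
cv2.imwrite("pics/o.png",np.vstack(out)[:,:,::-1])
E
```

```text
top 110 coaster [622.6 -94.8] 12.0 lid [621.6 -93.8] 8.8 off [-1.  1.]
top 90 coaster [633.2   0.7] 12.0 lid [631.2   4.7] 9.7 off [-2.  4.]
top 70 coaster [643.9  94.8] 12.0 lid [640.9  89.8] 9.9 off [-3. -5.]
top 50 coaster [655.4 186.5] 12.0 lid [650.4 186.5] 10.9 off [-5.  0.]
scene 110 coaster [626.6 -95.8] 12.0 lid [633.6 -94.8] 9.6 off [7. 1.]
scene 90 coaster [ 6.362e+02 -3.000e-01] 12.0 lid [644.2   5.7] 10.5 off [8. 6.]
scene 70 coaster [647.9  92.8] 12.0 lid [653.9  89.8] 10.0 off [ 6. -3.]
scene 50 coaster [659.4 185.5] 12.0 lid [664.4 188.5] 10.9 off [5. 3.]
```

View pics/o.png

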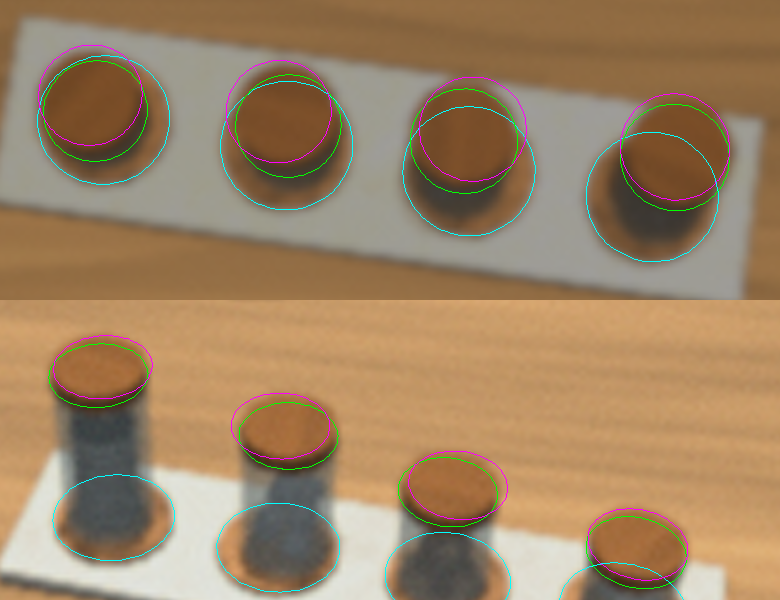

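In the overlay the x fits are biased in opposite directions by the lids' visible sides, so across the row the jars are fine. Along the row both views agree: the 90 mm jar is about 4–5 mm toward the tube and the 70 mm jar about 4–5 mm toward the fan. The other two are within 2 mm. There is plenty of time, so I'll re-centre these two.

```bash
python3 -m pendant '[[[0.04,0,0],[0,0,0],0.0918],[[0.08,0,0],[0,0,0],0.0918],[[0.12,0,0],[0,0,0],0.0918],[[0.16,0,0],[0,0,0],0.0918],[[0.2,0,0],[0,0,0],0.0918],[[0.24,0.01,0],[0,0,0],0.0918],[[0.275,0.03,0],[0,0,0],0.0918],[[0.305,0.06,0],[0,0,0],0.0918],[[0.33,0.09,0],[0,0,0],0.0918],[[0.355,0.12,0],[0,0,0],0.0918]]'; python3 -m pendant '[[[0.02,0.03,0],[0,0,0],0.0918],[[0.035,0.065,0],[0,0,0],0.0918],[[0.0446,0.095,0],[0,0,0],0.0918],[[0.0446,0.11,0],[0,0,0],0.0918],[[0.0446,0.11,0],[0,0,0],0.0918],[[0.0446,0.11,0],[0,0,0],0.0918]]'; python3 -c "
from h import *
go(637.7,5.2,230)"
```

```text
time: 20.52
tool_pos: [523.7, -23.1, 344.7]
tcp_rot: [-3.14, -0.0, 1.462]
contact_force: [0.2, -0.4, -0.3]
grip_width: 92.1
time: 21.02
tool_pos: [637.1, 6.7, 343.6]
tcp_rot: [-3.138, 0.0, 1.461]
contact_force: [-1.6, -0.5, -0.3]
grip_width: 91.9
t 21.02 tcp [637.1   6.7 343.6] F [-1.6 -0.5 -0.3] w 91.9 shift [-0.0014  0.0011  0.1136] turn [-0.003  0.     0.002]
```

```bash
python3 -m pendant '[[[0,0,0.03],[0,0,0],0.0918],[[0,0,0.07],[0,0,0],0.0918],[[0,0,0.1],[0,0,0],0.0918],[[0,0,0.115],[0,0,0],0.0918],[[0,0,0.115],[0,0,0],0.06],[[0,0,0.115],[0,0,0],0.03],[[0,0,0.115],[0,0,0],0.03],[[0,0,0.115],[0,0,0],0.03],[[0,0,0.115],[0,0,0],0.03],[[0,0,0.115],[0,0,0],0.03]]'; python3 -m pendant '[[[0,0,0],[0,0,0],0.03],[[0,0,0],[0,0,0],0.03],[[0,0,0],[0,0,0],0.03],[[0,0,0],[0,0,0],0.03],[[0,0,-0.004],[0,0,0],0.03],[[0,0,-0.006],[0,0,0],0.03],[[-0.0045,0,-0.006],[0,0,0],0.03],[[-0.0045,0,-0.003],[0,0,0],0.03],[[-0.0045,0,0],[0,0,0],0.03],[[-0.0045,0,0],[0,0,0],0.03]]'
```

```text
time: 21.85
tool_pos: [638.0, 5.2, 231.3]
tcp_rot: [3.139, 0.0, 1.459]
contact_force: [-0.4, -0.8, 0.5]
grip_width: 56.3
time: 22.68
tool_pos: [637.1, 0.4, 230.4]
tcp_rot: [-3.141, 0.0, 1.459]
contact_force: [-3.0, -1.2, 5.3]
grip_width: 49.7
```

```bash
python3 -m pendant '[[[0,0,0],[0,0,0],0.07],[[0,0,0],[0,0,0],0.0918],[[0,0,0],[0,0,0],0.0918],[[0,0,0],[0,0,0],0.0918],[[0,0,0],[0,0,0],0.0918],[[0,0,-0.02],[0,0,0],0.0918],[[0,0,-0.06],[0,0,0],0.0918],[[0,0,-0.09],[0,0,0],0.0918],[[0,0,-0.1],[0,0,0],0.0918],[[0.02,0,-0.1],[0,0,0],0.0918]]'; python3 -m pendant '[[[0.035,0,0],[0,0,0],0.0918],[[0.06,0,0],[0,0,0],0.0918],[[0.0702,0,0],[0,0,0],0.0918],[[0.0702,0,0],[0,0,0],0.0918],[[0.0702,0,0],[0,0,0],0.0918],[[0.0702,0,0.03],[0,0,0],0.0918],[[0.0702,0,0.07],[0,0,0],0.0918],[[0.0702,0,0.1],[0,0,0],0.0918],[[0.0702,0,0.116],[0,0,0],0.0918],[[0.0702,0,0.116],[0,0,0],0.0918]]'; python3 -c "
from h import *
go(647.4,90.3,214)"
```

```text
time: 23.52
tool_pos: [640.2, 18.1, 333.9]
tcp_rot: [3.134, 0.001, 1.456]
contact_force: [0.5, -0.3, -1.1]
grip_width: 91.8
time: 24.35
tool_pos: [645.9, 88.4, 209.1]
tcp_rot: [-3.133, 0.002, 1.457]
contact_force: [-0.2, -0.9, -0.6]
grip_width: 91.6
t 24.35 tcp [645.9  88.4 209.1] F [-0.2 -0.9 -0.6] w 91.6 shift [ 0.002   0.0013 -0.0049] turn [-0.009  0.002 -0.002]
```

```bash
python3 -m pendant '[[[0,0,0],[0,0,0],0.06],[[0,0,0],[0,0,0],0.03],[[0,0,0],[0,0,0],0.03],[[0,0,0],[0,0,0],0.03],[[0,0,0],[0,0,0],0.03],[[0,0,0],[0,0,0],0.03],[[0,0,0],[0,0,0],0.03],[[0,0,0],[0,0,0],0.03],[[0,0,0],[0,0,0],0.03],[[0,0,0],[0,0,0],0.03]]'; python3 -m pendant '[[[0,0,-0.004],[0,0,0],0.03],[[0,0,-0.006],[0,0,0],0.03],[[0.0045,0,-0.006],[0,0,0],0.03],[[0.0045,0,-0.003],[0,0,0],0.03],[[0.0045,0,0],[0,0,0],0.03],[[0.0045,0,0],[0,0,0],0.03]]'; python3 -m pendant '[[[0,0,0],[0,0,0],0.07],[[0,0,0],[0,0,0],0.0918],[[0,0,0],[0,0,0],0.0918],[[0,0,0],[0,0,0],0.0918],[[0,0,0],[0,0,0],0.0918],[[0,0,-0.02],[0,0,0],0.0918],[[0,0,-0.06],[0,0,0],0.0918],[[0,0,-0.1],[0,0,0],0.0918],[[0,0,-0.13],[0,0,0],0.0918],[[0,0,-0.13],[0,0,0],0.0918]]'
```

```text
time: 25.18
tool_pos: [647.6, 90.4, 214.5]
tcp_rot: [3.14, -0.0, 1.459]
contact_force: [1.0, 0.4, 3.1]
grip_width: 49.7
time: 25.68
tool_pos: [648.0, 95.2, 214.3]
tcp_rot: [3.141, -0.0, 1.459]
contact_force: [-1.4, 0.6, 2.8]
grip_width: 49.9
time: 26.52
tool_pos: [649.0, 95.0, 352.0]
tcp_rot: [3.128, -0.002, 1.459]
contact_force: [1.2, 0.2, 0.9]
grip_width: 92.1
```

```bash
python3 -m pendant '[[[-0.02,-0.04,0],[0,0,0],0.0918],[[-0.04,-0.08,0],[0,0,0],0.0918],[[-0.06,-0.12,0],[0,0,0],0.0918],[[-0.08,-0.16,0],[0,0,0],0.0918],[[-0.1,-0.2,0],[0,0,0],0.0918],[[-0.14,-0.22,0],[0,0,0],0.0918],[[-0.18,-0.22,0],[0,0,0],0.0918],[[-0.22,-0.22,0],[0,0,0],0.0918],[[-0.26,-0.22,0],[0,0,0],0.0918],[[-0.3,-0.22,0],[0,0,0],0.0918]]'; python3 -m pendant '[[[-0.04,0,0],[0,0,0],0.0918],[[-0.08,0,0],[0,0,0],0.0918],[[-0.12,0,0],[0,0,0],0.0918],[[-0.12,0,0],[0,0,0],0.0918]]'; python3 - <<'E'
from h import *
out=[]
C=[(626.6,-93.8),(637.2,.7),(647.9,94.8),(658.4,189.5)]; a=np.linspace(0,6.28,90)
for n in("top","scene"):
    c=capture(n); c0=cv2.imread(f"pics/{n}0.png")[:,:,::-1].astype(int); big=cv2.resize(c["color"],None,fx=5,fy=5,interpolation=cv2.INTER_CUBIC)
    d=np.abs(c["color"].astype(int)-c0).max(2)
    w={"top":[(330,130,410,200),(85,95,135,150)],"scene":[(112,145,176,232),(372,205,425,278)]}[n]
    print(n,"changed px fan,tube",[int((d[y:Y,x:X]>40).sum()) for x,y,X,Y in w])
    for xy,h in zip(C,[110,90,70,50]):
        vl,pl=lid(c,proj(c,[*xy,16+h]),16+h); print(n,h,"off",(pl-xy).round(1))
        for z,r,col in((16,34,(0,255,255)),(16+h,25.5,(255,0,255))):
            q=cv2.projectPoints(np.c_[xy[0]+r*np.cos(a),xy[1]+r*np.sin(a),0*a+z],c["rvec"],c["tvec"],c["mtx"],None)[0]*5+2
            cv2.polylines(big,[q.astype(np.int32)],True,col,1)
    x0,y0=(160,140) if n=="top" else (195,175)
    out.append(big[y0*5:y0*5+300,x0*5:x0*5+780])
    if n=="scene": cv2.imwrite("pics/s6.png",c["color"][:,:,::-1])
cv2.imwrite("pics/o2.png",np.vstack(out)[:,:,::-1])
E
```

```text
time: 27.35
tool_pos: [395.5, -173.3, 344.3]
tcp_rot: [3.141, 0.001, 1.459]
contact_force: [1.2, 0.6, -0.3]
grip_width: 92.0
time: 27.68
tool_pos: [382.2, -296.9, 344.0]
tcp_rot: [3.14, 0.004, 1.454]
contact_force: [0.1, 0.1, -0.0]
grip_width: 92.1
top changed px fan,tube [0, 0]
top 110 off [-5. -0.]
top 90 off [-6. -0.]
top 70 off [-8.  0.]
top 50 off [-8. -3.]
scene changed px fan,tube [437, 0]
scene 110 off [ 7. -1.]
scene 90 off [6. 0.]
scene 70 off [8. 1.]
scene 50 off [ 6. -1.]
```

View pics/o2.png

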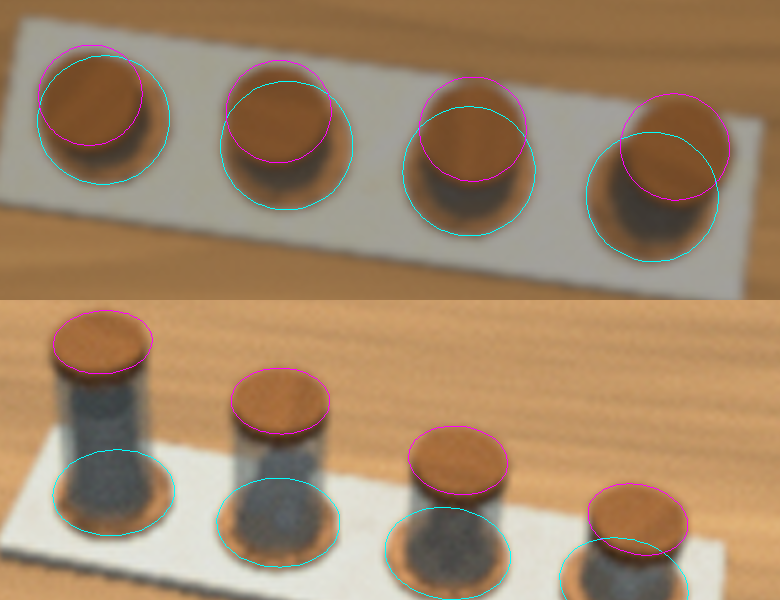

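View pics/s6.png

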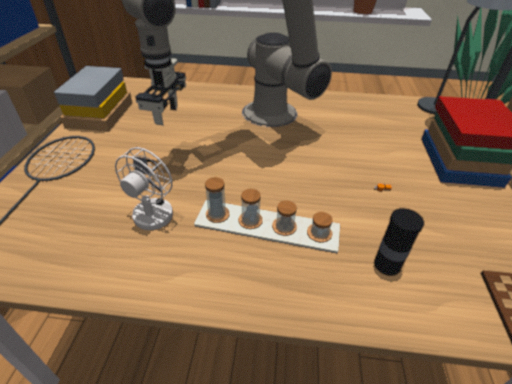

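All four jars match the predicted positions, and the gripper is clear of everything. The top view shows no change at the fan or the tube. The 437 changed pixels in the scene view's fan window I put down to the arm's shadow passing behind it.

```bash
python3 -c "
from plant import *
print(close_job())"
```

```text
the job is handed in; nothing more can be done
None
```

The four jars stand upright on the coasters in height order, from 110 mm beside the fan through 90 and 70 to 50 mm by the shuttle tube. I handed the job in at about 28 s of the 102 s allowed, with the gripper clear of everything. I re-gripped the 90 mm and 70 mm jars once each to correct offsets of about 4–5 mm along the row.

**Last checks:**
- **Along the row:** both cameras put all jars within about 1 mm of their coaster centres. The exception is the 50 mm jar, which the top view puts about 3 mm off and the scene view about 1 mm.
- **Across the row:** the two cameras' automatic lid fits disagreed, at -5 to -8 mm in the top view and +6 to +8 mm in the scene view. I put this down to the visible lid sides pulling the fit. In the picture overlays the lids sit close to where centred jars should appear, so I left them.
- **Fan and tube:** the top view shows no change at either, and the scene view shows no change at the tube. The scene view's fan area did show some changed pixels. I took them for the arm's moving shadow and did not check further.
- **Forces:** the highest force in the end-of-call readings was about 8 N.

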